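# Work two toggle clamps and sort the seized one out

### The arm

A 6-joint arm with a two-finger parallel gripper is mounted at the origin on a cart in front of the work surface, level with it; the furniture and walls round the work are solid. World frame = base frame: x ahead of the robot, y to its left, z up, the work surface at z = 0. Lengths are in m, angles in rad, forces in N, time in s.
With the tool pointing down it reaches from about 0.375 to 0.9 m from the base axis. Payload 3.1 kg.
Tool frame: the origin (TCP) lies on the centre line of the jaws, within the pads' length; the fingertips stand 14 mm ahead of it and the grasp point (between the pads) lies 5 mm behind it; y points along the fingers, z is the direction in which the jaws open and shut, and the axes are right-handed (so a half turn about y gives the same grasp; the last joint's range is limited). The gripper opens to 87 mm and grips with 3 to 60 N. Pads are 19 mm wide; open, the fingers measure 117 mm over their backs; the gripper's body (75 mm by 190 mm) begins 51 mm behind the grasp point.
Start: joints at [1.056, 0.527, 1.433, -0, 1.181, -0.178], TCP at [0.206, 0.59, 0.237] pointing down, gripper open.
Joint ranges: [-3.08, 3.08], [-0.75, 2.2], [0.22, 2.44], [-1.43, 4.57], [0, 2.65], [-2.85, 2.85]. Speed limits (rad/s): [2.79, 2.79, 3.14, 3.14, 3.14, 3.14].

### API

Orientations are given as a unit quaternion [x, y, z, w].
In Python, from rig import robot, vision gives the robot as it stands.
- The arm moves only by the shell command python3 -m crank 'ROWS' [FORCE]. ROWS is JSON, a list of rows, each a list of 7 numbers: the shift along the tool's x, y, z as a fraction of full scale, then the turn, a rotation vector about the tool's x, y, z as a fraction of full scale, then the gripper command: -1 is shut, 1 is fully open, values between are in proportion. In form: [[x, y, z, wx, wy, wz, grip], ...]. A call has 1 to 10 rows; each row is the pose to reach, as a shift and turn from the pose commanded when the call began, along the tool's axes at that moment, turning the shorter way round; what a row does not reach only later rows make up. Full scale, the value 1, is 50 cm for a shift and pi rad for a turn. A row lasts 1/8 s, in which the tool goes at most 62.5 mm and 10.7 degrees, less where a joint would pass 70% of its speed; a pose out of reach is approached as far as the arm can. A call with a number of a shift or a turn outside -1 to 1 is refused whole. A call with a gripper value outside its range is refused whole. The fingers move at their own pace and stop on an object; FORCE is the grip in N (left out, the last holds). Time passes only in rows, so rows that repeat a pose let the fingers close. It gives the time, the measured TCP pose, the force and the opening at its end, in the units of the state.
- robot.get_obs(): the state, without advancing time (a new reading comes with each control period).
- vision.camera(name): name is "scene" or "top" or "wrist"; returns the picture (420x560x3 uint8, blue, green, red); there is no depth.
- vision.camera_info(name): a dict with "vfov" (degrees; the focal length in pixels is half the picture's height over the tangent of half this angle, whatever the lens; pixels are square), "cx", "cy" (the principal point, pixels), "world_from_camera" (4x4, takes a point from camera to world coordinates); the wrist camera has in their place "tool_from_camera" (4x4, takes a point from camera to tool coordinates, whose origin is the TCP and whose axes are the tool frame's). Camera axes: x right, y up, looking along -z (the intrinsics and any distortion apply to the point x, -y, -z); pixel columns grow to the right and rows downward; lengths in m; the calibration is good to about 2 mm. A picture is of the moment at which its call begins: read the wrist's pose just before it. camera_info takes no time and is no camera call.
- robot.hand_in(): hands the job in, once; it reports no verdict.
The state is a dict: "time": time; "q": joint angles; "joint_velocities": joint speeds; "joint_torque": joint torques, N m; "position": TCP position; "tool_rot": TCP orientation; "ft_force": force on the tool from outside, world axes, zero at the start; "moment": the same for the moment, N m; "grip_width": finger opening in m.
Only numpy, scipy, OpenCV 4.12 (cv2) and the standard library are available. Lean on these libraries where they do the work, as an engineer would, in place of code of your own. Each camera call takes 0.05 s, during which the arm holds its last target.

### The job

Two toggle clamps of the same look have come off the marking nests. Press each one's yellow handle down as far as it goes without forcing it, and leave it there; then lay every clamp whose handle went fully down in the blue stock tray and every clamp whose handle jams part-way in the red repair tray, base plate flat on the middle of the tray's floor, leaving the other things on the bench where they are.

Things in the scene. Friction and masses are not known exactly. Their poses are not given: they have to be found in the camera images.
- clamp_a: toggle clamp, one of two that look alike, 0.5 kg, loose. Origin: centre of the underside of its 144 x 46 x 10 mm aluminium base plate; x along the plate to the clamping arm (linked to the handle, rises with it, top under 85 mm), z up. Steel housing to grip across y: x = -11 to +35, 30 wide, z = 10 to 56 mm. Yellow handle points to -x; its axis is at x = -4, z = 40 mm
- clamp_a_grip: the yellow plastic grip of clamp_a's handle, 17 mm thick, 57 mm long, from 26 to 83 mm from the handle's axis. Origin on the handle's axis of turning; -x runs along the handle to its end, which stands up to 107 mm above the bench while raised
- clamp_a_press (a point): middle of the yellow grip of clamp_a, on its centre line, 56 mm from the handle's axis (the grip's surface is 8 mm off the line): press down here, over the base plate, and it will not tip
- clamp_a_handle (a joint): how far clamp_a's yellow handle is pressed down, rad, growing downwards: starts raised at -0.08 to 0.08 (at 0 it slopes 0.72 rad above level), 0.72 = fully down, level. It stays where it is left. A free one follows a push of 1 to 2 N all the way; a seized one gives a little and jams hard at about 0.22
- clamp_b: toggle clamp, one of two that look alike, 0.5 kg, loose. Origin: centre of the underside of its 144 x 46 x 10 mm aluminium base plate; x along the plate to the clamping arm (linked to the handle, rises with it, top under 85 mm), z up. Steel housing to grip across y: x = -11 to +35, 30 wide, z = 10 to 56 mm. Yellow handle points to -x; its axis is at x = -4, z = 40 mm
- clamp_b_grip: the yellow plastic grip of clamp_b's handle, 17 mm thick, 57 mm long, from 26 to 83 mm from the handle's axis. Origin on the handle's axis of turning; -x runs along the handle to its end, which stands up to 107 mm above the bench while raised
- clamp_b_press (a point): middle of the yellow grip of clamp_b, on its centre line, 56 mm from the handle's axis (the grip's surface is 8 mm off the line): press down here, over the base plate, and it will not tip
- clamp_b_handle (a joint): how far clamp_b's yellow handle is pressed down, rad, growing downwards: starts raised at -0.08 to 0.08 (at 0 it slopes 0.72 rad above level), 0.72 = fully down, level. It stays where it is left. A free one follows a push of 1 to 2 N all the way; a seized one gives a little and jams hard at about 0.22
- stock_tray: blue open tray, stock, outer 184 x 88 x 24 mm (rim bead to 27.5 mm), walls and floor 4 mm thick, fixed to the bench. Origin: centre of its underside; x along its length, so a clamp goes in with its plate along x, either way round, its underside 4 mm above this origin
- repair_tray: red open tray, repair, outer 184 x 88 x 24 mm (rim bead to 27.5 mm), walls and floor 4 mm thick, fixed to the bench. Origin: centre of its underside; x along its length, so a clamp goes in with its plate along x, either way round, its underside 4 mm above this origin
- adapter_b0: black adapter box 44 x 91 x 26 mm, loose bystander; origin under its centre
- coupling_b0: chrome coupling 33 x 33 x 46 mm, loose bystander; origin under its centre

How it is judged:
By the outcome, as a careful person would: the job done as asked, in the order asked, and still so for the second after the job is handed in, with the robot touching nothing.
It also fails if it takes over 66 s, if anything falls off the work surface, if the arm or the gripper's body presses on something with over 40 N, if the wrist force passes 120 N, or if a joint passes its speed limit or range.

## Working session

There is one attempt and no reset: what is moved stays moved. The work goes in short steps, Python scripts to look and compute and a shell command to move; the robot and the scene stay as the last step left them, time stands still between calls to the robot, and variables do not carry over. Pictures are saved under pics/ and viewed, and the job is handed in when it is done.

```bash
ls; mkdir -p pics; python3 - <<'E'
from rig import robot, vision
import cv2
o=robot.get_obs(); print(o)
for n in ("scene","top","wrist"):
    im=vision.camera(n); cv2.imwrite(f"pics/{n}0.png",im)
    i=vision.camera_info(n); print(n,i)
E
```

```text
pics
{'time': 0.0, 'q': array([ 1.05651731e+00,  5.28429151e-01,  1.43393870e+00, -2.82170761e-05,
        1.18140984e+00, -1.78516282e-01]), 'joint_velocities': array([ 8.34348579e-05,  1.02684651e-03, -8.20126102e-05,  7.08884355e-04,
       -5.06991469e-04, -7.55535604e-04]), 'joint_torque': array([-7.54637040e-04, -4.40027547e+01, -1.76600897e+01,  6.33445778e-02,
        5.80561347e-02, -1.22015258e-04]), 'position': array([0.20555643, 0.58945991, 0.23558279]), 'tool_rot': array([ 0.69789555, -0.11840301,  0.1178958 , -0.69643601]), 'ft_force': array([ 0.23756194, -0.31458397, -0.36605331]), 'moment': array([ 0.03210529,  0.01094744, -0.07041655]), 'grip_width': 0.08685333773858546}
scene {'vfov': 50.34627588615677, 'cx': 287.6404441750663, 'cy': 211.50681654471975, 'world_from_camera': array([[ 0.71989844,  0.45567441, -0.52355236,  0.06243935],
       [-0.69394741,  0.45782454, -0.55572806, -0.30967613],
       [-0.01353594,  0.76338557,  0.64580125,  0.62582346],
       [ 0.        ,  0.        ,  0.        ,  1.        ]])}
top {'vfov': 57.858534980214635, 'cx': 279.4044548013271, 'cy': 208.99168722778802, 'world_from_camera': array([[ 0.00891788,  0.98213335, -0.1879749 ,  0.3283126 ],
       [-0.99984591,  0.01160039,  0.01317533,  0.17176253],
       [ 0.01512051,  0.18782844,  0.98208546,  0.92196887],
       [ 0.        ,  0.        ,  0.        ,  1.        ]])}
wrist {'vfov': 64.50714196447021, 'cx': 281.0122406319094, 'cy': 205.09802356231162, 'tool_from_camera': array([[-8.99336713e-05, -9.61823927e-01, -2.73669007e-01,
        -7.48575572e-02],
       [ 4.16745823e-04,  2.73668948e-01, -9.61823858e-01,
        -1.49270885e-01],
       [ 9.99999909e-01, -2.00550766e-04,  3.76224051e-04,
         1.25949770e-03],
       [ 0.00000000e+00,  0.00000000e+00,  0.00000000e+00,
         1.00000000e+00]])}
```

View pics/scene0.png

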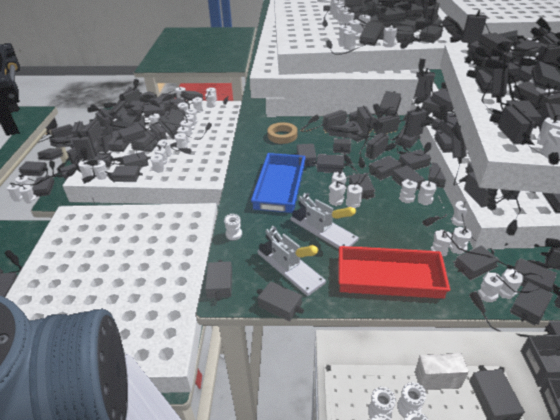

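View pics/top0.png

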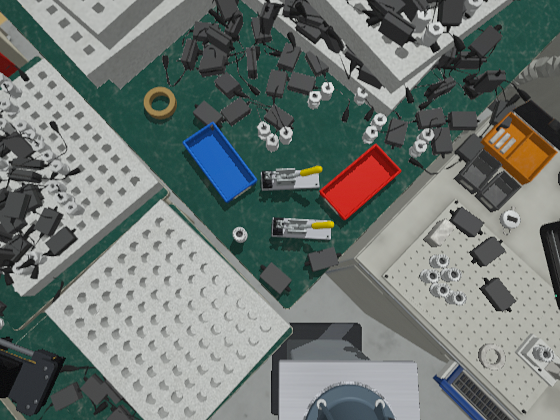

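View pics/wrist0.png

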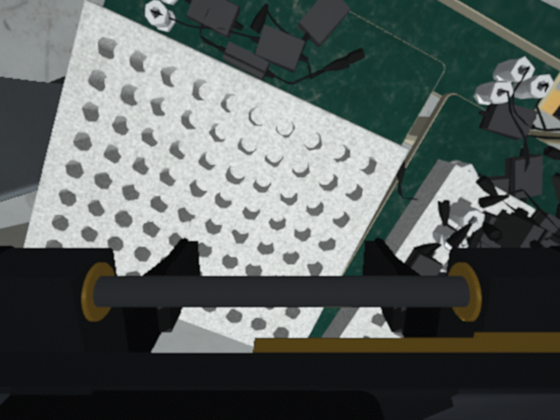

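Top view: clamps at about (290,180) and (302,230), with handles pointing to image right (-y). The blue tray is at (219,163) and the red tray at (360,183).

```bash
cat > h.py <<'E'
import numpy as np, cv2
from rig import robot, vision
from scipy.spatial.transform import Rotation as R
def ray(name,uv,T=None):
    i=vision.camera_info(name); f=210/np.tan(np.radians(i['vfov'])/2)
    if T is None: T=i['world_from_camera']
    uv=np.atleast_2d(uv).astype(float)
    d=np.c_[(uv[:,0]-i['cx'])/f,-(uv[:,1]-i['cy'])/f,-np.ones(len(uv))]
    return T[:3,3],d@T[:3,:3].T
def plane(name,uv,z,T=None):
    o,d=ray(name,uv,T); return o+d*((z-o[2])/d[:,2])[:,None]
def proj(name,p,T=None):
    i=vision.camera_info(name); f=210/np.tan(np.radians(i['vfov'])/2)
    if T is None: T=i['world_from_camera']
    c=(np.atleast_2d(p)-T[:3,3])@T[:3,:3]
    return np.c_[i['cx']+f*c[:,0]/-c[:,2], i['cy']-f*c[:,1]/-c[:,2]]
def toolT(o):
    T=np.eye(4);T[:3,:3]=R.from_quat(o['tool_rot']).as_matrix();T[:3,3]=o['position'];return T
def wristT(o): return toolT(o)@vision.camera_info('wrist')['tool_from_camera']
E
python3 - <<'E'
from h import *
im=cv2.imread('pics/top0.png'); hsv=cv2.cvtColor(im,cv2.COLOR_BGR2HSV)
h,s,v=cv2.split(hsv)
for n,m in (('blue',(abs(h.astype(int)-110)<12)&(s>150)&(v>60)),('red',((h<6)|(h>174))&(s>150)&(v>60)),('yel',(abs(h.astype(int)-26)<6)&(s>150)&(v>100))):
    cs,_=cv2.findContours(m.astype(np.uint8),0,2)
    for c in cs:
        if cv2.contourArea(c)<60: continue
        b=cv2.boxPoints(cv2.minAreaRect(c)); 
        z=.0275 if n!='yel' else .07
        w=plane('top',b,z)
        print(n,cv2.contourArea(c),b.mean(0).round(1),'w',w.mean(0).round(4),np.linalg.norm(np.diff(w,axis=0),axis=1).round(4),[np.degrees(np.arctan2(*(w[k+1]-w[k])[[1,0]])).round(1) for k in (0,1)])
c=im[150:260,180:410]; cv2.imwrite('pics/topc.png',cv2.resize(c,None,fx=3.4,fy=3.4,interpolation=cv2.INTER_CUBIC))
c=cv2.imread('pics/scene0.png')[180:310,220:460]; cv2.imwrite('pics/scenec.png',cv2.resize(c,None,fx=3.3,fy=3.3,interpolation=cv2.INTER_CUBIC))
E
```

```text
blue 263.0 [457.7 397.8] w [ 0.0812 -0.2368  0.0275] [0.0633 0.1175 0.0618] [np.float64(-68.2), np.float64(-159.0)]
blue 2870.5 [219.5 161.2] w [0.6185 0.3083 0.0275] [0.0992 0.1982 0.0962] [np.float64(-50.4), np.float64(-143.7)]
red 2858.5 [359.7 181.1] w [ 0.5723 -0.0362  0.0275] [0.1962 0.0974 0.1934] [np.float64(-48.3), np.float64(-141.6)]
red 217.0 [ 4.2 65.3] w [0.865  0.8658 0.0275] [0.0356 0.0664 0.0353] [np.float64(-36.4), np.float64(-133.4)]
yel 105.5 [322.5 224.6] w [0.4565 0.0622 0.07  ] [0.0486 0.0144 0.0485] [np.float64(-84.9), np.float64(-176.6)]
yel 114.5 [310.5 170.5] w [0.5836 0.0886 0.07  ] [0.0519 0.0163 0.0517] [np.float64(-75.8), np.float64(-168.1)]
```

View pics/topc.png

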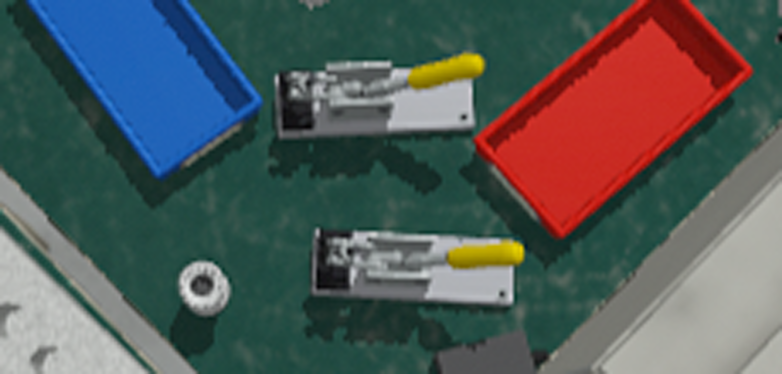

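View pics/scenec.png

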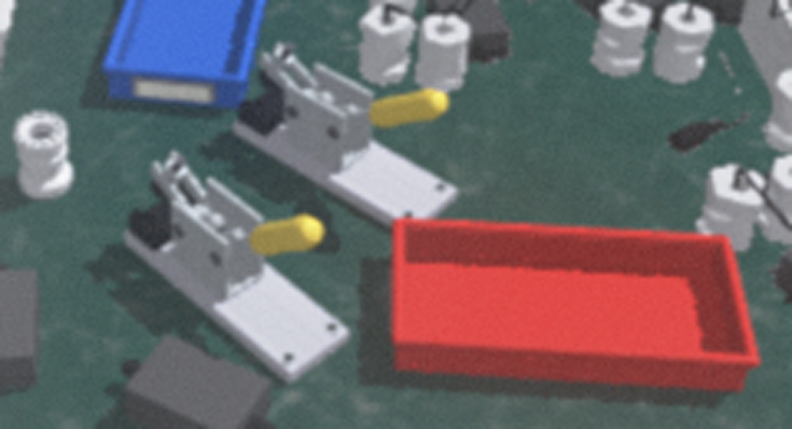

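```bash
cat >> h.py <<'E'
def yawframe(yaw):  # tool z axis horizontal at yaw, tool y down
    z=np.array([np.cos(yaw),np.sin(yaw),0]);y=np.array([0,0,-1.]);x=np.cross(y,z)
    return np.c_[x,y,z]
def move(target,yaw,o=None):
    o=o or robot.get_obs(); Rc=R.from_quat(o['tool_rot']).as_matrix()
    d=Rc.T@(np.array(target)-o['position']); r=R.from_matrix(Rc.T@yawframe(yaw)).as_rotvec()
    print('shift/0.5',(d/.5).round(4),'rot/pi',(r/np.pi).round(4),'rows>=',np.linalg.norm(d)/.0625,np.degrees(np.linalg.norm(r))/10.7)
def st():
    o=robot.get_obs();M=R.from_quat(o['tool_rot']).as_matrix()
    print('t',round(o['time'],2),'p',o['position'].round(4),'yawz',np.degrees(np.arctan2(M[1,2],M[0,2])).round(2),'ydir',M[:,1].round(3),'F',o['ft_force'].round(2),'w',round(o['grip_width'],4),'q',o['q'].round(2))
E
python3 - <<'E'
from h import *
st(); move([.5,.12,.3],np.radians(0)); move([.68,.13,.3],np.radians(90))
E
```

```text
t 0.15 p [0.2056 0.5896 0.2358] yawz 70.76 ydir [-0.001 -0.001 -1.   ] F [ 0.16  0.34 -0.16] w 0.087 q [ 1.06  0.53  1.43 -0.    1.18 -0.18]
shift/0.5 [ 0.8653 -0.1275 -0.693 ] rot/pi [5.000e-04 3.931e-01 2.000e-04] rows>= 8.927256970079823 6.613427795462723
shift/0.5 [ 1.1986 -0.1279 -0.5555] rot/pi [ 0.0005 -0.1069 -0.0002] rows>= 10.617934843612009 1.797815833453212
```

```bash
python3 -m crank '[[0.1,-0.02,-0.06,0,-0.01,0,-1],[0.2,-0.04,-0.11,0,-0.02,0,-1],[0.3,-0.05,-0.16,0,-0.03,0,-1],[0.4,-0.06,-0.21,0,-0.04,0,-1],[0.5,-0.08,-0.26,0,-0.05,0,-1],[0.6,-0.1,-0.3,0,-0.06,0,-1],[0.7,-0.11,-0.35,0,-0.08,0,-1],[0.8,-0.12,-0.4,0,-0.09,0,-1],[0.9,-0.13,-0.45,0,-0.1,0,-1],[1.0,-0.13,-0.48,0,-0.107,0,-1]]' 10; python3 -c "
from h import *
st();move([.67,.13,.3],np.pi/2)"
```

```text
time: 1.4
position: [0.6, 0.197, 0.3019]
tool_rot: [-0.707, -0.0, -0.0, 0.707]
ft_force: [-0.0, 0.7, 0.3]
grip_width: 0.0017
t 1.4 p [0.6    0.197  0.3019] yawz 90.01 ydir [ 0.  0. -1.] F [-0.03  0.7   0.26] w 0.0017 q [ 0.14  0.47  1.34  0.    1.33 -1.43]
shift/0.5 [ 0.14    0.0037 -0.134 ] rot/pi [-0.      0.      0.0001] rows>= 1.5506674773159868 0.0013926434098185778
```

```bash
python3 -m crank '[[0.07,0,-0.07,0,0,0,-1],[0.14,0,-0.134,0,0,0,-1],[0.14,0,-0.134,0,0,0,-1],[0.14,0,-0.134,0,0,0,-1]]' ; python3 - <<'E'
from h import *
import pickle
st();o=robot.get_obs();im=vision.camera('wrist');cv2.imwrite('pics/w1.png',im);pickle.dump(o,open('w1.pkl','wb'))
E
```

```text
time: 1.9
position: [0.6682, 0.1319, 0.3008]
tool_rot: [-0.707, 0.001, 0.001, 0.707]
ft_force: [-0.5, 0.6, 0.3]
grip_width: 0.0007
t 1.9 p [0.6682 0.1319 0.3008] yawz 90.0 ydir [-0.002  0.    -1.   ] F [-0.52  0.57  0.32] w 0.0007 q [ 0.03  0.55  1.2   0.    1.39 -1.54]
```

View pics/w1.png

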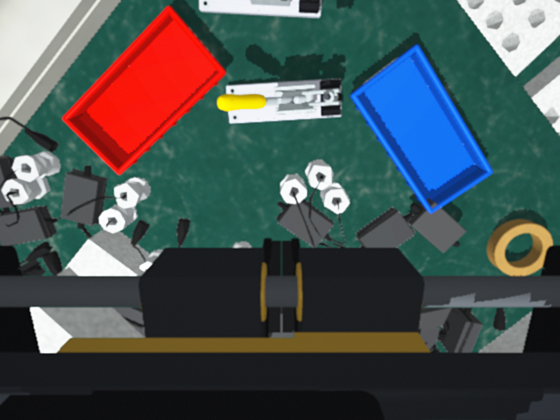

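The wrist view shows both trays complete: red centred at (145,90), blue at (422,128). The farther clamp is at (285,102), and the nearer one is cut off at the top. I'll move back to see the nearer one.

```bash
python3 -m crank '[[-0.12,0,0,0,0,0,-1],[-0.24,0,0,0,0,0,-1],[-0.32,0,0,0,0,0,-1],[-0.32,0,0,0,0,0,-1],[-0.32,0,0,0,0,0,-1]]' ; python3 - <<'E'
from h import *
import pickle
st();o=robot.get_obs();im=vision.camera('wrist');cv2.imwrite('pics/w2.png',im);pickle.dump(o,open('w2.pkl','wb'))
for k in ('w1','w2'):
    im=cv2.imread(f'pics/{k}.png'); o=pickle.load(open(k+'.pkl','rb'));T=wristT(o)
    h,s,v=cv2.split(cv2.cvtColor(im,cv2.COLOR_BGR2HSV));h=h.astype(int)
    for n,m in (('blue',(abs(h-110)<12)&(s>130)&(v>60)),('red',((h<6)|(h>174))&(s>130)&(v>60)),('yel',(abs(h-26)<7)&(s>180)&(v>100))):
        cs,_=cv2.findContours(m.astype(np.uint8),0,2)
        for c in cs:
            if cv2.contourArea(c)<250: continue
            z=.0275 if n!='yel' else .08
            w=plane('wrist',c[:,0],z,T)
            (cx,cy),(a,b),an=cv2.minAreaRect((w[:,:2]*1000).astype(np.float32))
            bp=cv2.boxPoints(((cx,cy),(a,b),an)); 
            e=bp[1]-bp[0] if np.linalg.norm(bp[1]-bp[0])>np.linalg.norm(bp[2]-bp[1]) else bp[2]-bp[1]
            print(k,n,'c',round(cx,1),round(cy,1),'size',round(a,1),round(b,1),'long ang',np.degrees(np.arctan2(e[1],e[0])).round(1)%180)
c=cv2.imread('pics/w1.png')[60:140,195:365];cv2.imwrite('pics/w1c.png',cv2.resize(c,None,fx=4.7,fy=4.7,interpolation=cv2.INTER_CUBIC))
E
```

```text
time: 2.58
position: [0.5093, 0.1325, 0.3024]
tool_rot: [-0.707, -0.002, -0.0, 0.707]
ft_force: [-0.3, -0.8, -0.3]
grip_width: 0.0009
t 2.58 p [0.5093 0.1325 0.3024] yawz 90.1 ydir [ 0.003  0.    -1.   ] F [-0.3  -0.75 -0.32] w 0.0009 q [ 0.04  0.32  1.6   0.    1.23 -1.53]
w1 blue c 622.6 309.7 size 193.2 99.3 long ang 37.1
w1 red c 576.5 -34.2 size 97.8 191.8 long ang 130.9
w1 yel c 883.9 84.2 size 26.1 482.3 long ang 90.0
w1 yel c 584.9 90.4 size 51.1 16.3 long ang 89.3
w2 blue c 613.6 304.9 size 184.4 97.0 long ang 37.3
w2 red c 574.2 -33.7 size 96.2 195.4 long ang 130.8
w2 yel c 728.2 84.1 size 26.4 487.1 long ang 90.1
w2 yel c 583.4 90.4 size 18.2 53.7 long ang 104.9
w2 yel c 457.2 65.1 size 17.1 51.7 long ang 90.1
```

View pics/w2.png

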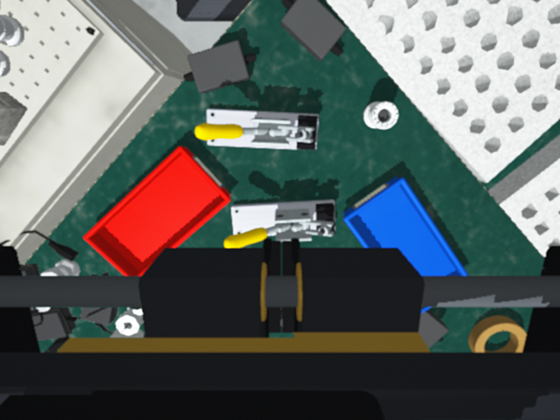

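View pics/w1c.png

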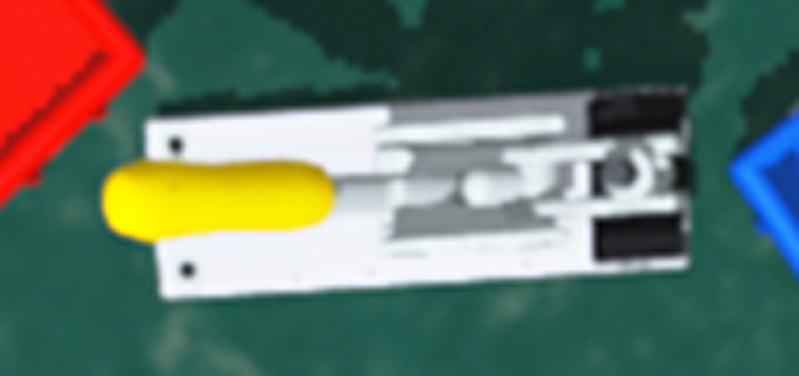

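```bash
python3 - <<'E'
from h import *
c=cv2.imread('pics/w2.png')[90:170,185:345];cv2.imwrite('pics/w2c.png',cv2.resize(c,None,fx=5,fy=5,interpolation=cv2.INTER_CUBIC))
E
```

```text
(no output)
```

View pics/w2c.png

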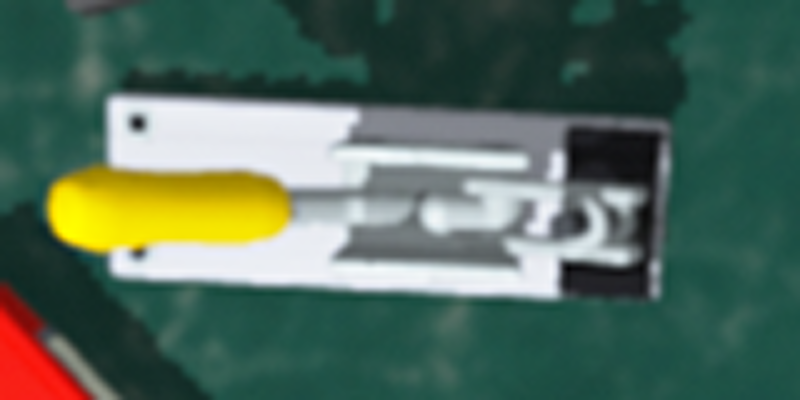

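```bash
python3 - <<'E'
from h import *
import pickle
for nm,k,pts,s,off in (('far','w1',[(148,118),(162,297),(688,268),(686,90)],4.7,(195,60)),('near','w2',[(108,97),(112,276),(658,298),(670,120)],5,(185,90))):
    T=wristT(pickle.load(open(k+'.pkl','rb')))
    w=plane('wrist',np.array(pts)/s+np.array(off),.01,T)[:,:2]
    e=(w[3]+w[2]-w[0]-w[1])/2; a=np.arctan2(e[1],e[0]); c=w.mean(0)
    print(nm,c.round(4),'len',np.linalg.norm(e).round(4),'wid',np.linalg.norm(w[0]-w[1]).round(4),np.linalg.norm(w[3]-w[2]).round(4),'ang',np.degrees(a).round(2))
    u=e/np.linalg.norm(e)
    for X in (-.048,-.056,.012): print(X,(c+u*X).round(4))
E
```

```text
far [0.5822 0.1373] len 0.1432 wid 0.0462 0.0456 ang 92.93
-0.048 [0.5846 0.0894]
-0.056 [0.585  0.0814]
0.012 [0.5815 0.1493]
near [0.4598 0.1094] len 0.1436 wid 0.0452 0.0453 ang 87.84
-0.048 [0.458  0.0615]
-0.056 [0.4577 0.0535]
0.012 [0.4602 0.1214]
```

```bash
python3 -c "
from h import *
st();move([.458,.061,.135],np.radians(-2.2))"
```

```text
t 2.62 p [0.5099 0.1323 0.3021] yawz 90.08 ydir [ 0.002  0.    -1.   ] F [-0.13 -0.99  0.08] w 0.0007 q [ 0.04  0.32  1.6   0.    1.23 -1.53]
shift/0.5 [-0.1047  0.334  -0.1425] rot/pi [-6.000e-04  5.127e-01  5.000e-04] rows>= 3.0235057571305695 8.62423052943094
```

```bash
python3 -m crank '[[-0.02,0,-0.03,0,0.058,0,-1],[-0.04,0.04,-0.06,0,0.116,0,-1],[-0.06,0.08,-0.09,0,0.174,0,-1],[-0.1,0.12,-0.14,0,0.232,0,-1],[-0.1047,0.16,-0.1425,0,0.29,0,-1],[-0.1047,0.2,-0.1425,0,0.348,0,-1],[-0.1047,0.24,-0.1425,0,0.406,0,-1],[-0.1047,0.28,-0.1425,0,0.464,0,-1],[-0.1047,0.31,-0.1425,0,0.513,0,-1],[-0.1047,0.334,-0.1425,0,0.513,0,-1]]'; python3 -m crank '[[0,0,0,0,0,0,-1],[0,0,0,0,0,0,-1]]'; python3 -c "
from h import *
st();move([.458,.061,.12],np.radians(-2.2))
o=robot.get_obs();cv2.imwrite('pics/w3.png',vision.camera('wrist'))"
```

```text
time: 3.88
position: [0.4579, 0.0603, 0.1336]
tool_rot: [0.49, -0.509, 0.51, -0.49]
ft_force: [-0.5, -1.2, 0.2]
grip_width: 0.0005
time: 4.12
position: [0.4572, 0.0604, 0.1348]
tool_rot: [0.49, -0.509, 0.51, -0.49]
ft_force: [-0.0, -0.1, 0.4]
grip_width: 0.0005
t 4.12 p [0.4572 0.0604 0.1348] yawz -2.25 ydir [ 0.001 -0.    -1.   ] F [-0.02 -0.13  0.36] w 0.0005 q [-0.11  0.48  1.93 -0.    0.72 -0.07]
shift/0.5 [-0.0013  0.0296  0.0014] rot/pi [-0.0003 -0.0003  0.    ] rows>= 0.23703001787126265 0.006538887888540467
```

View pics/w3.png

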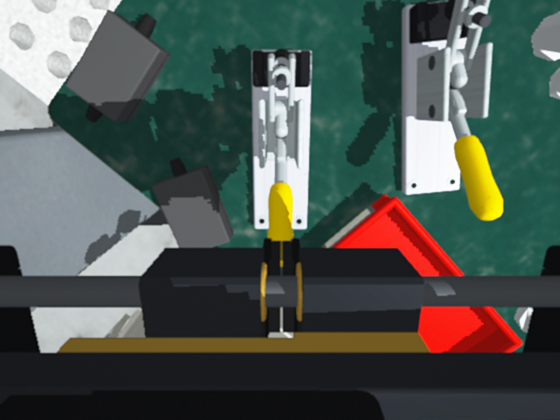

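```bash
python3 -m crank '[[0,0.015,0,0,0,0,-1],[0,0.03,0,0,0,0,-1],[0,0.036,0,0,0,0,-1],[0,0.042,0,0,0,0,-1],[0,0.048,0,0,0,0,-1],[0,0.054,0,0,0,0,-1],[0,0.06,0,0,0,0,-1],[0,0.066,0,0,0,0,-1],[0,0.072,0,0,0,0,-1],[0,0.072,0,0,0,0,-1]]'
```

```text
time: 5.42
position: [0.4566, 0.0604, 0.0983]
tool_rot: [-0.49, 0.51, -0.51, 0.49]
ft_force: [0.1, -0.2, 0.4]
grip_width: 0.0002
```

```bash
python3 -m crank '[[0,0.003,0,0,0,0,-1],[0,0.006,0,0,0,0,-1],[0,0.008,0,0,0,0,-1]]';python3 -m crank '[[0,0.002,0,0,0,0,-1],[0,0.004,0,0,0,0,-1]]'
```

```text
time: 5.8
position: [0.4566, 0.0604, 0.0945]
tool_rot: [0.49, -0.51, 0.51, -0.49]
ft_force: [0.3, -0.3, 1.8]
grip_width: 0.0004
time: 6.05
position: [0.4566, 0.0604, 0.0925]
tool_rot: [0.49, -0.51, 0.51, -0.49]
ft_force: [-0.8, -0.9, 1.3]
grip_width: 0.0007
```

```bash
python3 -m crank '[[0,0.002,0,0,0,0,-1],[0,0.004,0,0,0,0,-1]]';python3 -m crank '[[0,0.002,0,0,0,0,-1],[0,0.004,0,0,0,0,-1]]'
```

```text
time: 6.3
position: [0.4566, 0.0604, 0.0905]
tool_rot: [0.49, -0.51, 0.51, -0.49]
ft_force: [-0.0, 0.6, 1.3]
grip_width: 0.0005
time: 6.55
position: [0.4566, 0.0604, 0.0885]
tool_rot: [0.49, -0.51, 0.51, -0.49]
ft_force: [0.4, -0.1, 1.1]
grip_width: 0.0007
```

```bash
python3 -m crank '[[0,0.003,0,0,0,0,-1],[0,0.006,0,0,0,0,-1]]';python3 -m crank '[[0,0.004,0,0,0,0,-1],[0,0.008,0,0,0,0,-1]]'; python3 -m crank '[[0,0.004,0,0,0,0,-1],[0,0.008,0,0,0,0,-1],[0,0.012,0,0,0,0,-1],[0,0.016,0,0,0,0,-1]]'
```

```text
time: 6.8
position: [0.4567, 0.0604, 0.0855]
tool_rot: [0.49, -0.51, 0.51, -0.49]
ft_force: [0.4, 0.1, 1.8]
grip_width: 0.0004
time: 7.05
position: [0.4566, 0.0604, 0.0814]
tool_rot: [0.49, -0.51, 0.51, -0.49]
ft_force: [0.2, -0.4, 2.3]
grip_width: 0.0007
time: 7.55
position: [0.4566, 0.0604, 0.0734]
tool_rot: [0.49, -0.51, 0.51, -0.49]
ft_force: [-0.7, -1.0, 1.8]
grip_width: 0.0005
```

```bash
python3 -m crank '[[0,0.005,0,0,0,0,-1],[0,0.01,0,0,0,0,-1],[0,0.015,0,0,0,0,-1],[0,0.018,0,0,0,0,-1]]';python3 -m crank '[[0,0.001,0,0,0,0,-1],[0,0.002,0,0,0,0,-1]]'; python3 -m crank '[[0,0.001,0,0,0,0,-1],[0,0.002,0,0,0,0,-1]]'
```

```text
time: 8.05
position: [0.4566, 0.0604, 0.0644]
tool_rot: [-0.49, 0.51, -0.51, 0.49]
ft_force: [-0.8, -1.7, 1.6]
grip_width: 0.0006
time: 8.3
position: [0.4566, 0.0604, 0.0635]
tool_rot: [0.49, -0.51, 0.51, -0.49]
ft_force: [-0.1, -1.6, 1.6]
grip_width: 0.0005
time: 8.55
position: [0.4566, 0.0604, 0.0626]
tool_rot: [0.49, -0.51, 0.51, -0.49]
ft_force: [-0.7, -1.6, 1.5]
grip_width: 0.0002
```

```bash
python3 -m crank '[[0,0.001,0,0,0,0,-1],[0,0.001,0,0,0,0,-1]]'; python3 -m crank '[[0,0.001,0,0,0,0,-1],[0,0.001,0,0,0,0,-1]]'; python3 -m crank '[[0,0.001,0,0,0,0,-1],[0,0.001,0,0,0,0,-1]]'
```

```text
time: 8.8
position: [0.4566, 0.0604, 0.0624]
tool_rot: [0.49, -0.51, 0.51, -0.49]
ft_force: [-0.6, -1.0, 4.9]
grip_width: 0.0007
time: 9.05
position: [0.4566, 0.0604, 0.0622]
tool_rot: [0.49, -0.51, 0.51, -0.49]
ft_force: [-2.0, -1.0, 10.0]
grip_width: 0.0005
time: 9.3
position: [0.4566, 0.0604, 0.0621]
tool_rot: [0.49, -0.51, 0.51, -0.49]
ft_force: [-1.3, -1.8, 13.1]
grip_width: 0.0006
```

The near clamp's handle went all the way down on 1–2 N and stopped firmly at level, so it's free. Next, the far one.

```bash
python3 -c "
from h import *
move([.5846,.0894,.125],np.radians(2.93))"
```

```text
shift/0.5 [-0.0683 -0.1256  0.2535] rot/pi [-0.0002 -0.0291  0.0001] rows>= 2.328409314948383 0.48927173880475705
```

```bash
python3 -m crank '[[0,-0.08,0,0,0,0,-1],[0,-0.146,0,0,0,0,-1],[-0.03,-0.146,0.1,0,-0.029,0,-1],[-0.0683,-0.146,0.2,0,-0.029,0,-1],[-0.0683,-0.146,0.2535,0,-0.029,0,-1],[-0.0683,-0.146,0.2535,0,-0.029,0,-1],[-0.0683,-0.126,0.2535,0,-0.029,0,-1],[-0.0683,-0.126,0.2535,0,-0.029,0,-1]]'; python3 - <<'E'
from h import *
st();cv2.imwrite('pics/w4.png',vision.camera('wrist'))
E
```

```text
time: 10.3
position: [0.5818, 0.0895, 0.1226]
tool_rot: [0.514, -0.489, 0.486, -0.511]
ft_force: [0.1, 0.7, 0.5]
grip_width: 0.0004
t 10.3 p [0.5818 0.0895 0.1226] yawz 2.89 ydir [-0.005  0.    -1.   ] F [0.11 0.67 0.48] w 0.0004 q [-0.04  0.63  1.62  0.    0.9  -0.09]
```

View pics/w4.png

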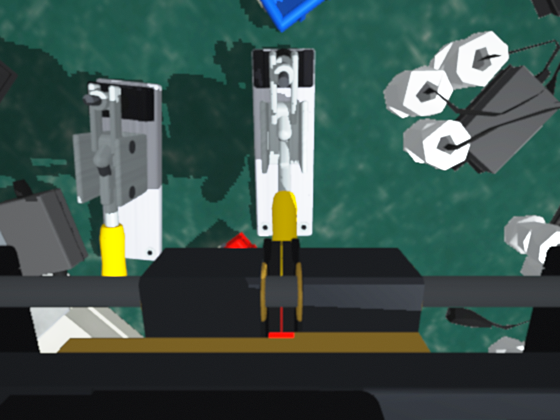

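```bash
python3 -m crank '[[0,0.008,0,0,0,0,-1],[0,0.016,0,0,0,0,-1],[0,0.022,0,0,0,0,-1],[0,0.028,0,0,0,0,-1],[0,0.034,0,0,0,0,-1],[0,0.04,0,0,0,0,-1]]'; python3 -m crank '[[0,0.003,0,0,0,0,-1],[0,0.006,0,0,0,0,-1]]';  python3 -m crank '[[0,0.002,0,0,0,0,-1],[0,0.004,0,0,0,0,-1]]'
```

```text
time: 11.1
position: [0.5847, 0.0894, 0.104]
tool_rot: [-0.512, 0.487, -0.487, 0.513]
ft_force: [0.2, -0.8, 1.7]
grip_width: 0.0006
time: 11.35
position: [0.5848, 0.0894, 0.1011]
tool_rot: [-0.512, 0.487, -0.487, 0.513]
ft_force: [0.0, -0.5, 1.7]
grip_width: 0.0007
time: 11.6
position: [0.5847, 0.0894, 0.0991]
tool_rot: [-0.512, 0.487, -0.487, 0.513]
ft_force: [0.4, 0.1, 2.0]
grip_width: 0.0003
```

```bash
python3 -m crank '[[0,0.002,0,0,0,0,-1],[0,0.004,0,0,0,0,-1]]';  python3 -m crank '[[0,0.002,0,0,0,0,-1],[0,0.003,0,0,0,0,-1]]'; python3 -m crank '[[0,0.001,0,0,0,0,-1],[0,0.002,0,0,0,0,-1]]'
```

```text
time: 11.85
position: [0.5847, 0.0894, 0.097]
tool_rot: [-0.512, 0.487, -0.487, 0.513]
ft_force: [0.7, -0.2, 1.5]
grip_width: 0.0006
time: 12.1
position: [0.5846, 0.0894, 0.0955]
tool_rot: [0.513, -0.487, 0.487, -0.512]
ft_force: [0.3, 0.2, 1.6]
grip_width: 0.0004
time: 12.35
position: [0.5846, 0.0894, 0.0946]
tool_rot: [-0.512, 0.487, -0.487, 0.512]
ft_force: [-0.1, 0.3, 1.3]
grip_width: 0.0006
```

```bash
python3 -m crank '[[0,0.001,0,0,0,0,-1],[0,0.002,0,0,0,0,-1]]';  python3 -m crank '[[0,0.001,0,0,0,0,-1],[0,0.002,0,0,0,0,-1]]'
```

```text
time: 12.6
position: [0.5847, 0.0894, 0.0936]
tool_rot: [-0.512, 0.487, -0.487, 0.513]
ft_force: [1.1, -0.3, 1.0]
grip_width: 0.0007
time: 12.85
position: [0.5846, 0.0894, 0.0925]
tool_rot: [0.513, -0.487, 0.487, -0.512]
ft_force: [0.3, -0.1, 0.7]
grip_width: 0.0008
```

```bash
python3 -m crank '[[0,0.001,0,0,0,0,-1],[0,0.002,0,0,0,0,-1]]'
```

```text
time: 13.1
position: [0.5846, 0.0894, 0.0915]
tool_rot: [0.512, -0.487, 0.487, -0.512]
ft_force: [-0.1, -1.1, 1.2]
grip_width: 0.0005
```

```bash
python3 -m crank '[[0,0.001,0,0,0,0,-1],[0,0.002,0,0,0,0,-1]]'
```

```text
time: 13.35
position: [0.5847, 0.0893, 0.0909]
tool_rot: [-0.513, 0.487, -0.487, 0.513]
ft_force: [0.7, -0.7, 5.8]
grip_width: 0.0008
```

```bash
python3 -m crank '[[0,0.001,0,0,0,0,-1],[0,0.002,0,0,0,0,-1]]'
```

```text
time: 13.6
position: [0.5848, 0.0892, 0.0905]
tool_rot: [-0.513, 0.487, -0.487, 0.513]
ft_force: [-1.4, -1.1, 9.7]
grip_width: 0.0002
```

```bash
python3 -m crank '[[0,0.001,0,0,0,0,-1],[0,0.002,0,0,0,0,-1]]'
```

```text
time: 13.85
position: [0.5849, 0.0891, 0.0902]
tool_rot: [-0.513, 0.487, -0.487, 0.513]
ft_force: [-3.1, -1.5, 13.8]
grip_width: 0.0006
```

The far clamp jammed hard where a seized one should, at about 14 N, so it's seized and goes to the red tray. I'll back off and line up over its housing.

```bash
python3 -m crank '[[0,-0.06,0,0,0,0,-1],[0,-0.12,0,0,0,0,-1],[0,-0.13,0,0,0,0,0],[0,-0.13,0,0,0,0,0.7],[0,-0.13,0,0,0,0,0.7],[0,-0.13,0,0,0,0,0.7]]' 25; python3 - <<'E'
from h import *
st();move([.5815,.1493,.15],np.radians(2.93));move([.5815,.1493,.04],np.radians(2.93));import pickle
o=robot.get_obs();pickle.dump(o,open('w5.pkl','wb'));im=vision.camera('wrist');cv2.imwrite('pics/w5.png',im)
E
```

```text
time: 14.6
position: [0.5839, 0.0894, 0.1523]
tool_rot: [0.513, -0.488, 0.487, -0.512]
ft_force: [0.7, 0.1, -0.1]
grip_width: 0.0326
t 14.6 p [0.5839 0.0894 0.1523] yawz 2.9 ydir [-0.002  0.    -1.   ] F [ 0.72  0.14 -0.14] w 0.0326 q [-0.04  0.59  1.6   0.    0.96 -0.09]
shift/0.5 [-0.1198  0.0046  0.0013] rot/pi [ 0.0008 -0.0002 -0.0001] rows>= 0.9591105940937265 0.0132489401390489
shift/0.5 [-0.1197  0.2246  0.0018] rot/pi [ 0.0008 -0.0002 -0.0001] rows>= 2.0364910450165405 0.0132489401390489
```

View pics/w5.png

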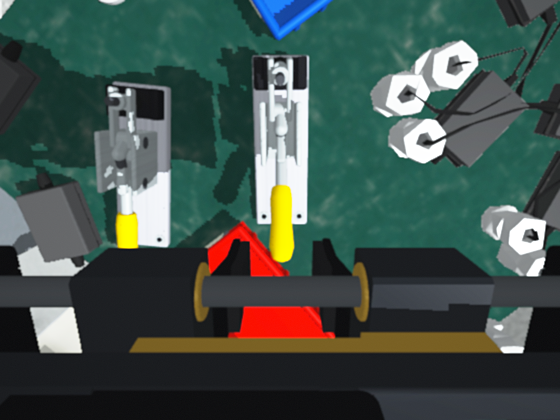

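Both clamps look undisturbed; the far plate's corners are at (253,56), (309,56), (306,223) and (257,221). A quick check that it hasn't shifted:

```bash
python3 - <<'E'
from h import *
import pickle
T=wristT(pickle.load(open('w5.pkl','rb')))
w=plane('wrist',[(257,221),(306,223),(309,56),(253,56)],.01,T)[:,:2]
e=(w[3]+w[2]-w[0]-w[1])/2;u=e/np.linalg.norm(e);c=w.mean(0);print(c,np.linalg.norm(e),np.degrees(np.arctan2(u[1],u[0])),c+.012*u)
E
python3 -m crank '[[-0.06,0.005,0,0,0,0,0.7],[-0.12,0.005,0,0,0,0,0.7],[-0.12,0.005,0,0,0,0,0.7],[-0.12,0.005,0,0,0,0,0.7]]'; python3 -c "
from h import *
st();move([.5815,.1493,.04],np.radians(2.93))"
```

```text
[0.58189942 0.13696201] 0.14149639544282733 93.09804007345834 [0.58125088 0.14894448]
time: 15.15
position: [0.5815, 0.1489, 0.1507]
tool_rot: [0.513, -0.487, 0.487, -0.512]
ft_force: [-0.4, -0.9, 0.6]
grip_width: 0.0718
t 15.15 p [0.5815 0.1489 0.1507] yawz 2.92 ydir [-0.001 -0.001 -1.   ] F [-0.42 -0.93  0.58] w 0.0718 q [ 0.06  0.6   1.57 -0.    0.97  0.01]
shift/0.5 [-9.000e-04  2.214e-01  2.000e-04] rot/pi [ 0.0002 -0.      0.0002] rows>= 1.7716135303482725 0.004214345171193549
```

```bash
python3 -m crank '[[0,0.07,0,0,0,0,0.7],[0,0.14,0,0,0,0,0.7],[0,0.19,0,0,0,0,0.7],[0,0.217,0,0,0,0,0.7],[0,0.217,0,0,0,0,0.7]]'; python3 -m crank '[[0,0,0,0,0,0,-0.1],[0,0,0,0,0,0,-0.5],[0,0,0,0,0,0,-0.6],[0,0,0,0,0,0,-0.7],[0,0,0,0,0,0,-1],[0,0,0,0,0,0,-1],[0,0,0,0,0,0,-1]]' 30
```

```text
time: 15.78
position: [0.5813, 0.1486, 0.0418]
tool_rot: [0.513, -0.488, 0.487, -0.512]
ft_force: [-0.4, 0.9, 0.2]
grip_width: 0.0742
time: 16.65
position: [0.5805, 0.1494, 0.0426]
tool_rot: [0.513, -0.488, 0.487, -0.512]
ft_force: [-3.0, 0.1, 4.6]
grip_width: 0.0297
```

```bash
python3 -m crank '[[0,-0.02,0,0,0,0,-1],[0,-0.06,0,0,0,0,-1],[0,-0.12,0,0,0,0,-1],[0,-0.16,0,0,0,0,-1],[0,-0.16,0,0,0,0,-1]]'; python3 -c "
from h import *
st();move([.567,-.0254,.122],np.radians(40.9))"
```

```text
time: 17.27
position: [0.5832, 0.1494, 0.1239]
tool_rot: [-0.511, 0.486, -0.488, 0.514]
ft_force: [0.2, -0.3, -5.5]
grip_width: 0.0299
t 17.27 p [0.5832 0.1494 0.1239] yawz 2.89 ydir [ 0.005  0.    -1.   ] F [ 0.22 -0.3  -5.48] w 0.0299 q [0.07 0.64 1.59 0.   0.91 0.01]
shift/0.5 [ 0.3475  0.0036 -0.05  ] rot/pi [-0.0014 -0.2111  0.0005] rows>= 2.8086982095266095 3.552027439330878
```

```bash
python3 -m crank '[[0.05,0,-0.01,0,-0.04,0,-1],[0.13,0,-0.02,0,-0.08,0,-1],[0.21,0,-0.03,0,-0.13,0,-1],[0.29,0,-0.04,0,-0.18,0,-1],[0.3475,0,-0.048,0,-0.211,0,-1],[0.3475,0,-0.048,0,-0.211,0,-1],[0.3475,0,-0.048,0,-0.211,0,-1],[0.3475,0,-0.048,0,-0.211,0,-1]]'; python3 - <<'E'
from h import *
st();move([.567,-.0254,.047],np.radians(40.9))
cv2.imwrite('pics/t6.png',vision.camera('top')[120:280,250:450].repeat(3,0).repeat(3,1));cv2.imwrite('pics/w6.png',vision.camera('wrist'))
E
```

```text
time: 18.27
position: [0.566, -0.0244, 0.122]
tool_rot: [-0.643, 0.294, -0.293, 0.643]
ft_force: [0.2, -0.2, -6.2]
grip_width: 0.0299
t 18.27 p [ 0.566  -0.0244  0.122 ] yawz 40.92 ydir [-0.001  0.001 -1.   ] F [ 0.18 -0.19 -6.18] w 0.0299 q [-0.24  0.61  1.68  0.    0.85 -0.95]
shift/0.5 [0.0029 0.15   0.0002] rot/pi [ 0.0002  0.0001 -0.0003] rows>= 1.2001209554318162 0.006783240667199084
```

View pics/w6.png

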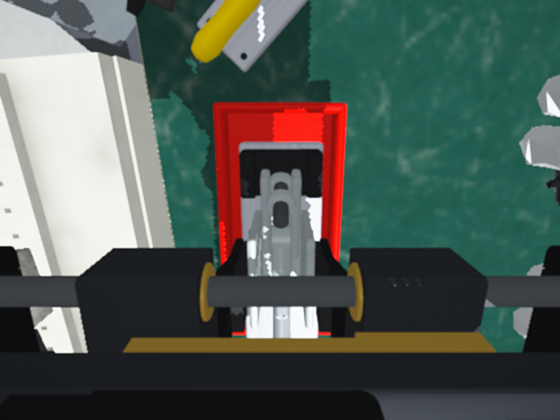

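View pics/t6.png

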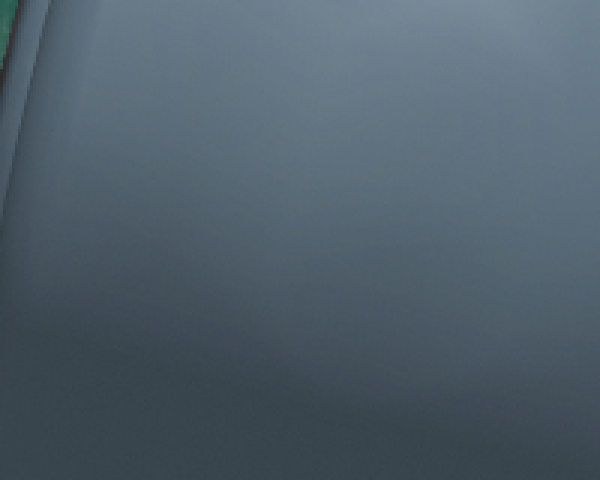

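The clamp is centred laterally over the red tray (rims at columns 215 and 347). The end rim is at row 103, so I'll check the position along the tray from that.

```bash
python3 - <<'E'
from h import *
o=robot.get_obs();T=wristT(o)
w=plane('wrist',[(281,103),(215,180),(347,180)],.0275,T);print(w)
u=np.array([np.cos(np.radians(130.9)),np.sin(np.radians(130.9))]);n=np.array([-u[1],u[0]])
for c in ([.575,-.0345],): print(((w[:,:2]-c)@u).round(4),((w[:,:2]-c)@n).round(4))
E
```

```text
[[ 0.51431732  0.03703279  0.0275    ]
 [ 0.51313473 -0.0367915   0.0275    ]
 [ 0.58756145  0.02781536  0.0275    ]]
[0.0938 0.0388 0.0389] [-0.001   0.0483 -0.0503]
```

```bash
python3 -m crank '[[0.001,0.05,0,0,0,0,-1],[0.001,0.09,0,0,0,0,-1],[0.001,0.12,0,0,0,0,-1],[0.001,0.14,0,0,0,0,-1],[0.001,0.146,0,0,0,0,-1],[0.001,0.149,0,0,0,0,-1],[0.001,0.149,0,0,0,0,-1]]'
```

```text
time: 19.25
position: [0.5671, -0.0259, 0.0485]
tool_rot: [-0.643, 0.294, -0.294, 0.643]
ft_force: [-0.3, -0.1, -5.9]
grip_width: 0.0299
```

```bash
python3 -m crank '[[0,0.002,0,0,0,0,-1],[0,0.003,0,0,0,0,-1],[0,0.003,0,0,0,0,-1]]'
```

```text
time: 19.62
position: [0.5668, -0.0258, 0.0467]
tool_rot: [-0.643, 0.294, -0.294, 0.643]
ft_force: [-0.2, -0.1, -5.2]
grip_width: 0.0295
```

```bash
python3 -m crank '[[0,0.001,0,0,0,0,-1],[0,0.002,0,0,0,0,-1],[0,0.002,0,0,0,0,-1]]'
```

```text
time: 20.0
position: [0.5668, -0.0258, 0.0466]
tool_rot: [0.643, -0.294, 0.294, -0.643]
ft_force: [-2.1, 1.1, 5.9]
grip_width: 0.0297
```

```bash
python3 -m crank '[[0,0,0,0,0,0,-0.1],[0,0,0,0,0,0,0.1],[0,0,0,0,0,0,0.1],[0,0,0,0,0,0,0.1]]'; python3 -m crank '[[0,-0.04,0,0,0,0,0.1],[0,-0.1,0,0,0,0,0.1],[0,-0.2,0,0,0,0,0.7],[0,-0.22,0,0,0,0,0.7],[0,-0.22,0,0,0,0,0.7]]'; python3 - <<'E'
from h import *
st();move([.4602,.1214,.15],np.radians(-2.16));cv2.imwrite('pics/w7.png',vision.camera('wrist'))
E
```

```text
time: 20.5
position: [0.5668, -0.0258, 0.0454]
tool_rot: [-0.643, 0.294, -0.294, 0.643]
ft_force: [0.8, 0.0, 0.8]
grip_width: 0.0476
time: 21.12
position: [0.5669, -0.0258, 0.156]
tool_rot: [-0.643, 0.293, -0.294, 0.643]
ft_force: [-0.4, -0.5, -0.4]
grip_width: 0.0697
t 21.12 p [ 0.5669 -0.0258  0.156 ] yawz 40.88 ydir [ 0.001 -0.    -1.   ] F [-0.43 -0.47 -0.4 ] w 0.0697 q [-0.24  0.56  1.66 -0.    0.93 -0.96]
shift/0.5 [-0.3623  0.0116  0.0314] rot/pi [-3.000e-04  2.391e-01  2.000e-04] rows>= 2.910397072950455 4.022625039226479
```

View pics/w7.png

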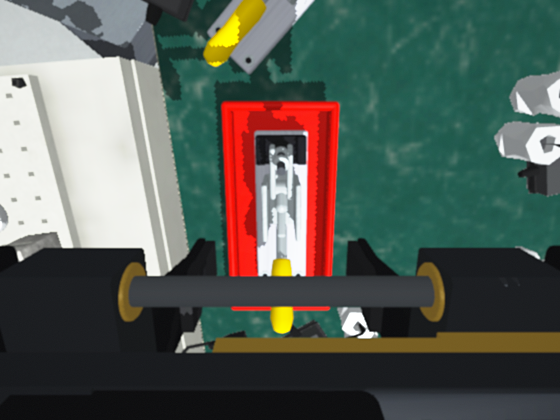

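The seized clamp sits central in the red tray, with margins of about 30 px at both sides and ends. Next is the near clamp, with a look first.

```bash
python3 -c "
from h import *
move([.458,.06,.16],np.radians(-2.16))"

```

```text
shift/0.5 [-0.271  -0.0099 -0.0513] rot/pi [ 3.000e-04  2.391e-01 -2.000e-04] rows>= 2.2080172560850504 4.022452994005447
```

```bash
python3 -m crank '[[-0.06,-0.01,-0.01,0,0.05,0,0.7],[-0.12,-0.01,-0.02,0,0.11,0,0.7],[-0.19,-0.01,-0.04,0,0.17,0,0.7],[-0.271,-0.01,-0.051,0,0.22,0,0.7],[-0.271,-0.01,-0.051,0,0.239,0,0.7],[-0.271,-0.01,-0.051,0,0.239,0,0.7],[-0.271,-0.01,-0.051,0,0.239,0,0.7]]'; python3 - <<'E'
from h import *
import pickle
st();o=robot.get_obs();pickle.dump(o,open('w8.pkl','wb'));im=vision.camera('wrist');cv2.imwrite('pics/w8.png',im)
move([.4602,.1214,.15],np.radians(-2.16))
E
```

```text
time: 22.05
position: [0.4588, 0.0598, 0.1597]
tool_rot: [-0.491, 0.509, -0.509, 0.49]
ft_force: [0.1, 0.3, -0.2]
grip_width: 0.0735
t 22.05 p [0.4588 0.0598 0.1597] yawz -2.11 ydir [-0.001  0.    -1.   ] F [ 0.09  0.31 -0.22] w 0.0735 q [-0.11  0.44  1.91 -0.    0.8  -0.08]
shift/0.5 [-0.1234  0.0199 -0.0021] rot/pi [ 0.0003  0.0002 -0.    ] rows>= 1.0004069748689053 0.0060351206073683845
```

View pics/w8.png

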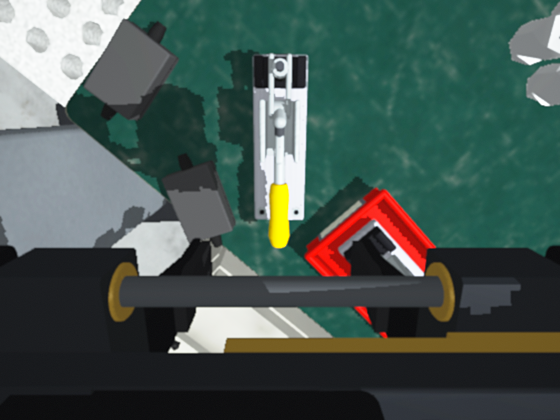

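```bash
python3 - <<'E'
from h import *
import pickle
T=wristT(pickle.load(open('w8.pkl','rb')))
w=plane('wrist',[(256,218),(304,219),(306,55),(253,55)],.01,T)[:,:2]
e=(w[3]+w[2]-w[0]-w[1])/2;u=e/np.linalg.norm(e);c=w.mean(0);print(c,np.linalg.norm(e),np.degrees(np.arctan2(u[1],u[0])),c+.012*u)
print(plane('wrist',[(176,62),(205,165),(233,215)],.026,T))
E
```

```text
[0.45971572 0.10871535] 0.14237893459978154 88.01553293830206 [0.46013127 0.12070815]
[[0.38047728 0.17543676 0.026     ]
 [0.3952212  0.09324228 0.026     ]
 [0.41573553 0.04762837 0.026     ]]
```

```bash
python3 -m crank '[[-0.06,0.01,-0.002,0,0,0,0.7],[-0.122,0.02,-0.002,0,0,0,0.7],[-0.122,0.08,-0.002,0,0,0,0.7],[-0.122,0.15,-0.002,0,0,0,0.7],[-0.122,0.21,-0.002,0,0,0,0.6],[-0.122,0.236,-0.002,0,0,0,0.5],[-0.122,0.236,-0.002,0,0,0,0.4],[-0.122,0.236,-0.002,0,0,0,0.2]]'; python3 -m crank '[[0,0,0,0,0,0,-0.2],[0,0,0,0,0,0,-0.5],[0,0,0,0,0,0,-0.7],[0,0,0,0,0,0,-1],[0,0,0,0,0,0,-1],[0,0,0,0,0,0,-1]]' 30
```

```text
time: 23.1
position: [0.4608, 0.1209, 0.0433]
tool_rot: [0.49, -0.509, 0.51, -0.491]
ft_force: [0.3, 0.1, 0.6]
grip_width: 0.0577
time: 23.85
position: [0.4597, 0.121, 0.043]
tool_rot: [-0.491, 0.509, -0.509, 0.49]
ft_force: [-1.0, 0.4, 6.2]
grip_width: 0.0298
```

```bash
python3 -m crank '[[0,-0.02,0,0,0,0,-1],[0,-0.06,0,0,0,0,-1],[0,-0.12,0,0,0,0,-1],[0,-0.16,0,0,0,0,-1],[0,-0.16,0,0,0,0,-1],[0,-0.16,0,0,0,0,-1]]'; python3 -c "
from h import *
st();move([.6308,.3169,.123],np.radians(-52.9))"
```

```text
time: 24.6
position: [0.4593, 0.1209, 0.1219]
tool_rot: [-0.491, 0.51, -0.509, 0.49]
ft_force: [-0.7, -0.0, -5.3]
grip_width: 0.0298
t 24.6 p [0.4593 0.1209 0.1219] yawz -2.14 ydir [-0.002 -0.    -1.   ] F [-0.66 -0.02 -5.29] w 0.0298 q [ 0.02  0.52  1.91 -0.    0.71  0.06]
shift/0.5 [-0.4045 -0.0027  0.3281] rot/pi [4.00e-04 2.82e-01 2.00e-04] rows>= 4.166465383622962 4.743658392058062
```

```bash
python3 -m crank '[[-0.05,0,0.04,0,0.04,0,-1],[-0.12,-0.002,0.1,0,0.09,0,-1],[-0.19,-0.002,0.16,0,0.14,0,-1],[-0.26,-0.002,0.21,0,0.19,0,-1],[-0.33,-0.002,0.27,0,0.24,0,-1],[-0.38,-0.002,0.31,0,0.27,0,-1],[-0.4045,-0.002,0.327,0,0.282,0,-1],[-0.4045,-0.002,0.327,0,0.282,0,-1],[-0.4045,-0.002,0.327,0,0.282,0,-1],[-0.4045,-0.002,0.327,0,0.282,0,-1]]'; python3 - <<'E'
from h import *
st();move([.6308,.3169,.048],np.radians(-52.9))
cv2.imwrite('pics/w9.png',vision.camera('wrist'))
E
```

```text
time: 25.85
position: [0.6301, 0.316, 0.1229]
tool_rot: [0.226, -0.67, 0.67, -0.224]
ft_force: [1.0, -0.7, -4.4]
grip_width: 0.0297
t 25.85 p [0.6301 0.316  0.1229] yawz -52.92 ydir [-0.002 -0.001 -1.   ] F [ 0.97 -0.66 -4.39] w 0.0297 q [ 0.31  0.76  1.3  -0.    1.08  1.23]
shift/0.5 [-0.0026  0.1497 -0.0004] rot/pi [ 0.0002 -0.0001  0.0007] rows>= 1.197928389271388 0.01184031753619005
```

View pics/w9.png

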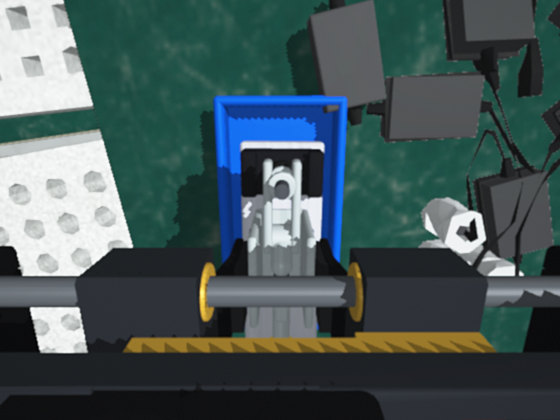

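The clamp is laterally centred over the blue tray (rims at columns 216 and 347), with the end rim at row 97. Same check along the length:

```bash
python3 - <<'E'
from h import *
o=robot.get_obs();T=wristT(o);print(o['position'])
w=plane('wrist',[(281,97),(216,180),(347,180)],.0275,T)
u=np.array([np.cos(np.radians(37.1)),np.sin(np.radians(37.1))]);n=np.array([-u[1],u[0]])
c=[.621,.3095]; print(((w[:,:2]-c)@u).round(4),((w[:,:2]-c)@n).round(4))
E
```

```text
[0.63040927 0.31613121 0.12325336]
[0.0964 0.0372 0.0372] [ 0.0002  0.0489 -0.0493]
```

```bash
python3 -m crank '[[-0.004,0.05,0,0,0,0,-1],[-0.004,0.09,0,0,0,0,-1],[-0.004,0.12,0,0,0,0,-1],[-0.004,0.14,0,0,0,0,-1],[-0.004,0.146,0,0,0,0,-1],[-0.004,0.149,0,0,0,0,-1],[-0.004,0.149,0,0,0,0,-1]]'; python3 -m crank '[[0,0.001,0,0,0,0,-1],[0,0.002,0,0,0,0,-1],[0,0.002,0,0,0,0,-1]]'
```

```text
time: 26.78
position: [0.633, 0.3183, 0.0497]
tool_rot: [0.225, -0.67, 0.67, -0.225]
ft_force: [0.3, 0.4, -4.2]
grip_width: 0.03
time: 27.15
position: [0.6326, 0.3182, 0.0482]
tool_rot: [0.225, -0.67, 0.67, -0.225]
ft_force: [-0.4, 0.2, -5.1]
grip_width: 0.0298
```

```bash
python3 -m crank '[[0,0.001,0,0,0,0,-1],[0,0.002,0,0,0,0,-1],[0,0.002,0,0,0,0,-1]]'; python3 -m crank '[[0,0.001,0,0,0,0,-1],[0,0.002,0,0,0,0,-1],[0,0.002,0,0,0,0,-1]]'
```

```text
time: 27.52
position: [0.6326, 0.3182, 0.0471]
tool_rot: [0.225, -0.67, 0.67, -0.225]
ft_force: [-0.2, 0.1, -4.9]
grip_width: 0.0296
time: 27.9
position: [0.6326, 0.3182, 0.047]
tool_rot: [0.225, -0.67, 0.67, -0.225]
ft_force: [-2.2, -1.7, 3.7]
grip_width: 0.0298
```

```bash
python3 -m crank '[[0,0,0,0,0,0,-0.1],[0,0,0,0,0,0,0.1],[0,0,0,0,0,0,0.1],[0,0,0,0,0,0,0.1]]'; python3 -m crank '[[0,-0.04,0,0,0,0,0.1],[0,-0.1,0,0,0,0,0.1],[0,-0.2,0,0,0,0,0.1],[0,-0.24,0,0,0,0,0.1],[0,-0.24,0,0,0,0,0.1]]'; python3 - <<'E'
from h import *
st();cv2.imwrite('pics/w10.png',vision.camera('wrist'));move([.45,.11,.3],np.radians(-20))
E
```

```text
time: 28.4
position: [0.6328, 0.3182, 0.0459]
tool_rot: [0.225, -0.67, 0.67, -0.225]
ft_force: [-0.0, -0.2, 0.2]
grip_width: 0.0475
time: 29.02
position: [0.6338, 0.3186, 0.1688]
tool_rot: [0.223, -0.67, 0.67, -0.227]
ft_force: [-0.6, 0.4, -0.4]
grip_width: 0.048
t 29.02 p [0.6338 0.3186 0.1688] yawz -52.9 ydir [ 0.005  0.002 -1.   ] F [-0.56  0.36 -0.37] w 0.048 q [0.31 0.71 1.26 0.   1.16 1.23]
shift/0.5 [ 0.542  -0.2673  0.112 ] rot/pi [-1.000e-04 -1.828e-01 -2.000e-04] rows>= 4.91675085865908 3.0747769757187284
```

View pics/w10.png

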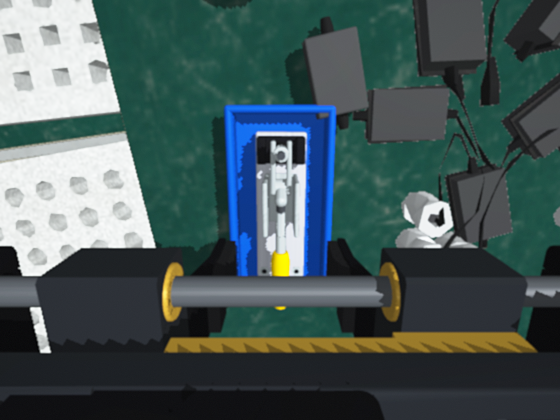

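```bash
python3 -m crank '[[0,-0.1,0,0,0,0,0.1],[0.05,-0.2,0.02,0,0,0,0.1],[0.15,-0.26,0.04,0,-0.05,0,0.1],[0.25,-0.267,0.06,0,-0.1,0,0.1],[0.35,-0.267,0.08,0,-0.14,0,0.1],[0.45,-0.267,0.1,0,-0.18,0,0.1],[0.542,-0.267,0.112,0,-0.183,0,0.1],[0.542,-0.267,0.112,0,-0.183,0,0.1],[0.542,-0.267,0.112,0,-0.183,0,0.1]]'; python3 - <<'E'
from h import *
st();cv2.imwrite('pics/s11.png',vision.camera('scene'));
im=vision.camera('top');cv2.imwrite('pics/t11.png',im)
im=vision.camera('wrist');cv2.imwrite('pics/w11.png',im)
E
```

```text
time: 30.2
position: [0.4504, 0.1101, 0.2986]
tool_rot: [-0.406, 0.58, -0.579, 0.405]
ft_force: [-0.2, 0.4, -0.6]
grip_width: 0.0476
t 30.2 p [0.4504 0.1101 0.2986] yawz -20.0 ydir [-0.001  0.    -1.   ] F [-0.19  0.39 -0.62] w 0.0476 q [-0.    0.23  1.74  0.    1.17  0.35]
```

View pics/s11.png

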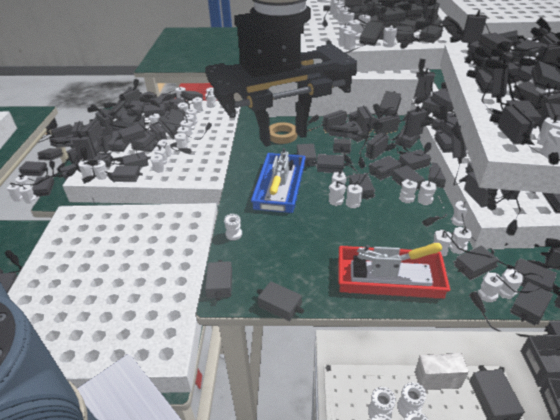

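View pics/t11.png

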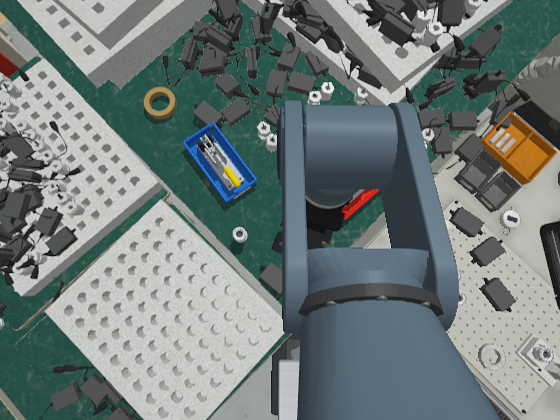

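View pics/w11.png

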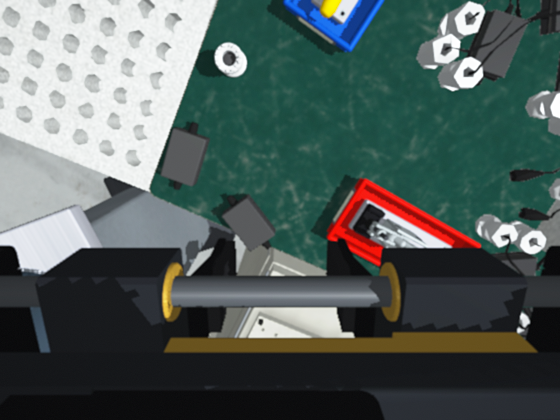

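The final views show the free clamp flat in the blue tray (scene (280,182)) with its handle down. The seized one is flat in the red tray (scene (392,268)) with its handle part-way. The bystanders are at the same pixels as at the start.

```bash
python3 -c "
from rig import robot
print(robot.hand_in())"
```

```text
the job is handed in; nothing more can be done
None
```

Both clamps are sorted and the job is handed in, at 30.3 s of the allowed 66 s.

- **Near clamp (free):** its handle followed a push of about 1–2 N all the way down and stopped at level, with a final push of about 13 N. It is in the blue stock tray.
- **Far clamp (seized):** its handle gave about 12 mm at 1–2 N, then jammed hard about where a seized one should. I stopped at about 14 N. It is in the red repair tray with its handle left part-way down.

**Last checks:** the pictures show both base plates flat and central in their trays. The loose adapters and the coupling are where they started, and the gripper is open and clear of everything. No check failed or disagreed. My tray-centre estimates from different views differed by up to about 9 mm. I settled them with close-up rim checks over each tray, which agreed to about 3 mm. I judged the final handle positions from the press heights and pictures, not from a measured angle.

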